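# Seat the small reamer on the citrus press's drive spindle and cover the press

### The job

Get the washed citrus press ready for tonight's limes: take the smaller of the two reamers out of the wooden rack and fit it shank down into the spindle in the middle of the press, feeling lightly for the turn at which its slots drop over the two drive dogs and it sits fully home; never force it. Then put the clear dust cover over it, sitting squarely on the press's shoulder all round. Leave the larger reamer in the rack and the mug standing under the spout.

Things in the scene. Friction and masses are not known exactly. Their poses are not given: they have to be found in the camera images.
- citrus_press: White citrus press, fixed, upright, 162 mm across. Origin on its axis at the worktop, z up, -x its front: spout to 114 mm from the axis, 95 to 108 mm up. Shoulder (ledge for the cover) at z = 110 mm, radius 66 to 81 mm; inside it the bowl wall, radius 62 to 66 mm, rises to z = 126 mm. The steel spindle stands on the axis. More than 60 N between small reamer and press or spindle harms it.
- spindle_nose (a point): Centre of the spindle's flat nose face (48 mm across), 122 mm above the worktop, fixed to the press, z up. Tapered bore opens here: bevelled mouth 34 mm wide, 26 mm wide 4 mm down, 17 mm wide at the bottom, 37 mm down. Two dogs on the face, either side of the axis, 17 to 24 mm from the axis, 6 mm wide, 6 mm high.
- spindle_dogs (a point): Point on the press's axis level with the tops of the two dogs, 128 mm above the worktop, axes those of the press. The direction of the dogs round the axis is NOT reported and differs each time (any angle): see it from above or find it by feel. The spindle is held by its gears and turns only above about 0.25 N m, so a light touch leaves it still.
- small_reamer: Smaller reamer, 102 mm tall, about 90 g; at the start upright, shank down, in a rack hole. Origin on its axis at the shank's tip, z up. Tapered steel shank 17 mm wide at the tip, 26 mm at z = 36 mm; white drive ring 51 mm wide, z = 36 to 44; collar 55 mm wide, z = 44 to 48; ribbed cone 38 mm across and straight from z = 48 to 68 (grip here), pointed at z = 102 mm.
- small_reamer_ring (a point): Centre of the underside of the small reamer's drive ring, 36 mm above its tip. Four slots, 8 mm wide and 8 mm deep, cut the ring from below along the reamer's x and y axes (a cross), so it fits the dogs every quarter turn. Home: this point at the spindle nose. With slots off the dogs it stays 6 mm higher, on the dogs' tops.
- large_reamer: Larger reamer: same shank, ring and collar, but a cone 57 mm across, 108 mm tall in all; in the other rack hole, where it stays. Origin at the shank's tip, z up.
- reamer_rack: Wooden rack, 203 x 84 mm, top 48 mm above the worktop, fixed. Origin on the worktop under its centre, x along its length, z up. Two holes 34 mm wide at x = -45 and +45 mm; a reamer's ring rests on the top with its shank hanging in the hole (4 mm play), its tip 12 mm above the worktop.
- cover: Clear plastic dust cover, open below, 147 mm across, 122 mm tall, about 160 g; at the start upright on the worktop. Origin on its axis at the lower rim, z up. Inside 139 mm wide, so it goes over the bowl wall (132 mm), and 90 mm high. On the press its rim rests on the shoulder, 110 mm above the worktop.
- cover_knob (a point): Middle of the cover's black knob, 112 mm above its rim. Knob 26 mm across, from 103 to 122 mm above the rim, on a 19 mm wide neck; top of the dome at 95 mm.
- mug: Striped mug, 86 mm wide, 90 mm high, standing under the spout of the press; origin at its underside. Stays there.
There are look-alikes about, which are no part of the job. Leave any black look-alike of the small_reamer alone.

How it is judged:
On the way, in this order (a step that is already met when the one before it is completed fails the run):
1. the small reamer is seated: fully home in the spindle with its slots over the dogs (z of small_reamer in the frame of citrus_press below 0.088 m and horizontal distance between small_reamer and citrus_press below 0.003 m and angle between small_reamer's own z axis and vertical below 0.05 rad), for 0.3 s.
2. the cover rests on the shoulder of the press (z of cover in the frame of citrus_press below 0.113 m and horizontal distance between cover and citrus_press below 0.006 m and angle between cover's own z axis and vertical below 0.05 rad), for 0.2 s.
At the end, for the whole second after the job is handed in: Small reamer fully home in the spindle (at most 2 mm proud, within 3 mm of the axis, upright within 3 degrees); cover at rest on the shoulder over it (at most 3 mm proud, within 6 mm of the axis, level within 3 degrees); large reamer still in the rack; mug standing (all of step 1 and all of step 2 and linear speed of cover below 0.02 m/s and horizontal distance between large_reamer and reamer_rack below 0.055 m and height (world z) of large_reamer below 0.02 m and angle between mug's own z axis and vertical below 0.1 rad); the robot touches nothing.
It fails at once if the small reamer is forced against the press or spindle (more than 60 N) (contact force between small_reamer and citrus_press above 60 N).
It fails at once if the larger reamer is taken out of the rack (height (world z) of large_reamer above 0.03 m).
It fails at once if the mug is pushed away (more than 30 mm) or tipped (distance of mug from where it was at the start of the episode above 0.03 m or angle between mug's own z axis and vertical above 0.3 rad).
It also fails if it takes over 64 s, if anything falls off the work surface, if the arm or the gripper's body presses on something with over 40 N, if the wrist force passes 120 N, or if a joint passes its speed limit or range.

### The arm

A 6-joint arm with a two-finger parallel gripper is mounted at the origin on a cart in front of the work surface, level with it; the furniture and walls round the work are solid. World frame = base frame: x ahead of the robot, y to its left, z up, the work surface at z = 0. Lengths are in m, angles in rad, forces in N, time in s.
With the tool pointing down it reaches from about 0.275 to 0.775 m from the base axis. Payload 14.6 kg.
Tool frame: the origin (TCP) lies on the centre line of the jaws, within the pads' length; the fingertips stand 8 mm ahead of it and the grasp point (between the pads) lies 11 mm behind it; z points along the fingers, y is the line along which they close (so a half turn about z gives the same grasp; the last joint's range is limited). The gripper opens to 85 mm and grips with 20 to 120 N. Pads are 22 mm wide; open, the fingers measure 114 mm over their backs; the gripper's body (76 mm by 85 mm) begins 54 mm behind the grasp point. The pads swing forward as they close: fully open they stand 13 mm farther back than shut.
Start: joints at [-0.155, 0.263, -0.048, 1.259, 0, 1.415], TCP at [0.525, -0, 0.239] pointing down, gripper open.
Joint ranges: [-2.65, 2.65], [-0.89, 1.7], [-1.18, 1.37], [-2.13, 2.11], [-1.35, 1.29], [-3.14, 3.14]. Speed limits (rad/s): [1.89, 1.89, 2.57, 2.79, 3.14, 3.14].

### API

Orientations are given as a unit quaternion [x, y, z, w].
In Python, from plant import manip, vision, ticket gives the robot as it stands.
- The arm moves only by the tool jog_arm, never from a script. Its argument "deltas" is a list of rows, each an object with "slide": the shift along the tool's x, y, z in a scale on which 1.0 is 0.75 m, a list of three; "rotation": the turn, a rotation vector about the tool's x, y, z in parts of the range, where 1.0 means 4 rad, a list of three; "claw": the opening, from -1 (shut) to 1 (fully open). A call has 1 to 12 rows; each row is the pose to reach, as a shift and turn from the pose commanded when the call began, along the tool's axes at that moment; what a row does not reach only later rows make up. A row lasts 1/10 s, in which the tool goes at most 50 mm and 8.59 degrees, less where a joint would pass 70% of its speed; a pose out of reach is approached as far as the arm can. No shift or turn number may pass 1 either way. A call with a gripper value outside its range is refused whole. The fingers move at their own pace and stop on an object; "newtons" is the grip in N (left out, the last holds). Time passes only in rows, so rows that repeat a pose let the fingers close. It gives the time, the measured TCP pose, the force, the opening and the grip force at its end, in the units of the state.
- manip.state(): the state, without advancing time (a new reading comes with each control period).
- vision.grab_frame(name): name is "scene" or "top"; returns a dict with "color" (384x512x3 uint8, blue, green, red), "z_map" (384x512 float32, m along the optical axis (not along the pixel's ray), 0 where there is no reading), "camera_matrix" (3x3 intrinsics, pixels), "world_from_camera" (4x4, takes a point from camera to world coordinates). Camera axes: x right, y up, looking along -z (the intrinsics and any distortion apply to the point x, -y, -z); pixel columns grow to the right and rows downward; lengths in m; the calibration is good to about 2 mm. A picture is of the moment at which its call begins.
- ticket.job_done(): hands the job in; it is judged then, once.
The state is a dict: "time": time; "joint_pos": joint angles; "dq": joint speeds; "tau": joint torques, N m; "position": TCP position; "tcp_rot": TCP orientation; "contact_force": force on the tool from outside, world axes, zero at the start; "ft_torque": the same for the moment, N m; "gripper_width": finger opening in m; "gripper_force": force on a finger pad.
Only numpy, scipy, OpenCV 4.12 (cv2) and the standard library are available. Lean on these libraries where they do the work, as an engineer would, in place of code of your own. Each camera call takes 0.05 s, during which the arm holds its last target. There are 200 camera calls.

## Working session

There is one attempt and no reset: what is moved stays moved. The work goes in short steps, Python scripts to look and compute and a tool call to move; the robot and the scene stay as the last step left them, time stands still between calls to the robot, and variables do not carry over. Pictures are saved under pics/ and viewed, at most 10 in all, crops included, and the job is handed in when it is done.

Besides the shell and the picture viewer there is one more tool, called after "Request:" by a JSON object that holds its "op" and its "data". jog_arm: Moves the arm, as the interface text tells. Its arguments: {"type":"object","properties":{"deltas":{"type":"array"},"newtons":{"type":"number"}},"required":["deltas"]}

```bash
mkdir -p pics
cat > h.py <<'E'
import numpy as np, cv2
from plant import manip, vision, ticket
def grab(n):
    f=vision.grab_frame(n); np.savez(f'{n}.npz',**f); return f
def cloud(f):
    K=np.array(f['camera_matrix']);z=f['z_map'];v,u=np.mgrid[:384,:512]
    p=np.stack([(u-K[0,2])/K[0,0]*z,-(v-K[1,2])/K[1,1]*z,-z],-1)
    T=np.array(f['world_from_camera']);return p@T[:3,:3].T+T[:3,3]
def proj(f,P):
    K=np.array(f['camera_matrix']);T=np.array(f['world_from_camera'])
    c=(np.asarray(P)-T[:3,3])@T[:3,:3]
    return np.array([K[0,0]*c[0]/-c[2]+K[0,2],K[1,1]*-c[1]/-c[2]+K[1,2]])
E
python3 - <<'E'
from h import *
print(manip.state())
a=grab('scene');b=grab('top')
cv2.imwrite('pics/s.png',cv2.resize(a['color'],(800,600)));cv2.imwrite('pics/t.png',cv2.resize(b['color'],(800,600)))
print(a['world_from_camera'],b['world_from_camera'],b['camera_matrix'])
E
```

```text
{'time': 0.0, 'joint_pos': array([-1.55310183e-01,  2.63528313e-01, -4.89355806e-02,  1.25939235e+00,
        2.53516689e-05,  1.41551467e+00]), 'dq': array([-0.00101152, -0.00114239, -0.00305587,  0.00057079,  0.00018579,
        0.00085458]), 'tau': array([ 6.28219332e-04, -6.37613010e+01,  3.84567368e+01,  1.37825581e-02,
        8.02127857e-07, -5.80562346e-05]), 'position': array([5.24738632e-01, 3.74742708e-05, 2.38822795e-01]), 'tcp_rot': array([ 7.07116772e-01,  7.07096592e-01, -3.02025934e-04, -4.35660179e-04]), 'contact_force': array([ 0.58598696, -0.38317038,  0.14093816]), 'ft_torque': array([0.00957059, 0.02426315, 0.00298449]), 'gripper_force': 0.0, 'gripper_width': 0.08508675146886198}
[[ 0.91783992  0.23429628 -0.32042961  0.15308545]
 [-0.39634725  0.58541738 -0.7072449  -0.53598478]
 [ 0.02188021  0.77613899  0.63018213  0.65556543]
 [ 0.          0.          0.          1.        ]] [[-0.02613907  0.9971759  -0.0704058   0.36368543]
 [-0.99964779 -0.02639715 -0.00273755  0.05529282]
 [-0.00458833  0.07030945  0.99751468  1.25161599]
 [ 0.          0.          0.          1.        ]] [[452.40477109   0.         255.21044199]
 [  0.         452.40477109 184.80351272]
 [  0.           0.           1.        ]]
```

View pics/s.png

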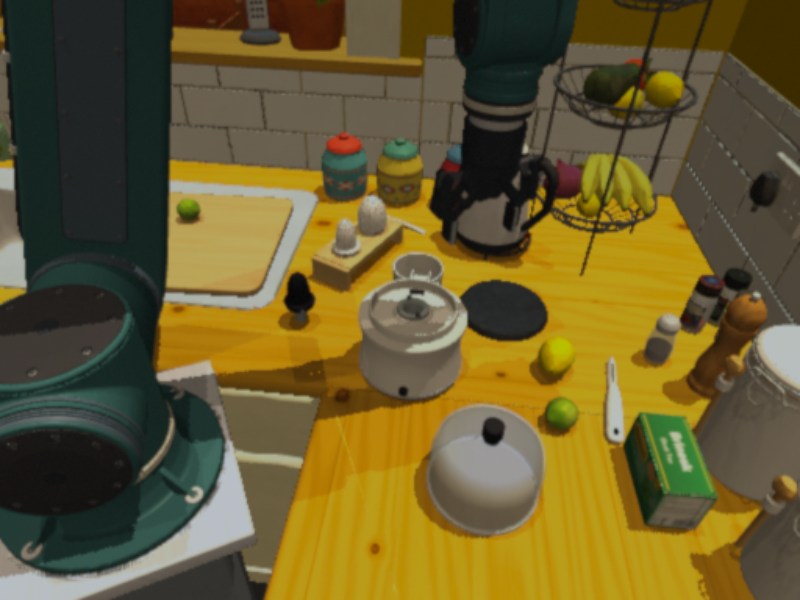

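View pics/t.png

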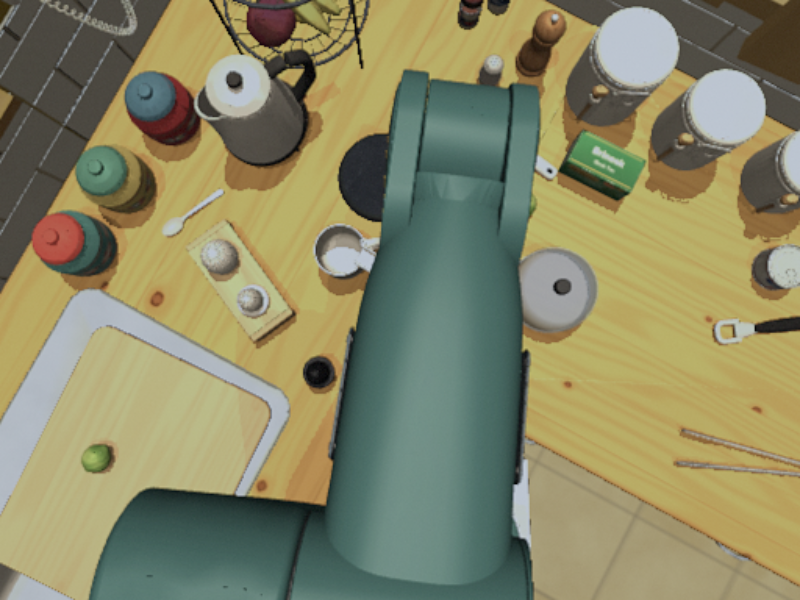

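The scene shows the press at about (412,335), the mug at (417,268), the cover at (488,468) and the rack with two reamers at (347,237) and (372,215). Top view candidates for the small reamer are the near one in the rack (252,300), the far, fatter one in the rack (219,255), and the black look-alike outside the rack (318,372). I choose the near, slimmer one and will check it in a crop.

Run:
```python
from h import *
a=dict(np.load('scene.npz'));b=dict(np.load('top.npz'))
c1=cv2.resize(a['color'][115:260,180:310],(538,600),interpolation=cv2.INTER_CUBIC)
c2=cv2.resize(b['color'][140:225,115:195],(262,278),interpolation=cv2.INTER_CUBIC)
im=np.zeros((600,800,3),np.uint8);im[:,:538]=c1;im[:278,538:]=c2
cv2.imwrite('pics/c.png',im)
P=cloud(a);Q=cloud(b)
for n,C,f in(('s',P,a),('t',Q,b)):
  X=C.reshape(-1,3); ok=(f['z_map'].ravel()>0)
  X=X[ok]
  # print top of objects in windows
  def w(u0,u1,v0,v1,zmin):
    Y=C[v0:v1,u0:u1].reshape(-1,3);Y=Y[(Y[:,2]>zmin)&(Y[:,2]<.3)];
    return Y
  R=dict(s=[(205,232,135,165),(226,252,122,152),(270,350,258,340)],t=[(148,175,180,203),(127,155,150,180),(330,385,155,215)])[n]
  for r in R:
    for zm in(.04,.085):
      Y=w(*r,zm);print(n,r,zm,len(Y),Y.min(0).round(3),Y.max(0).round(3),np.median(Y,0).round(3))
def circ(Y):
    A=np.c_[2*Y[:,:2],np.ones(len(Y))];s=np.linalg.lstsq(A,(Y[:,:2]**2).sum(1),rcond=None)[0]
    return s[:2],np.sqrt(s[2]+s[0]**2+s[1]**2)
Y=P.reshape(-1,3);print([proj(a,p) for p in ([.525,0,0],[.525,0,.1])])
# press heights
Y=P[175:255,225:305].reshape(-1,3);print(np.histogram(Y[:,2],bins=np.arange(0,.2,.006)))
```

```text
s (205, 232, 135, 165) 0.04 491 [0.383 0.271 0.044] [0.488 0.387 0.115] [0.432 0.294 0.062]
s (205, 232, 135, 165) 0.085 131 [0.417 0.283 0.085] [0.485 0.366 0.115] [0.434 0.294 0.097]
s (226, 252, 122, 152) 0.04 520 [0.445 0.286 0.04 ] [0.613 0.501 0.12 ] [0.502 0.336 0.08 ]
s (226, 252, 122, 152) 0.085 227 [0.445 0.286 0.085] [0.533 0.369 0.12 ] [0.501 0.339 0.102]
s (270, 350, 258, 340) 0.04 4292 [ 0.368 -0.281  0.04 ] [ 0.508 -0.141  0.123] [ 0.424 -0.229  0.089]
s (270, 350, 258, 340) 0.085 2573 [ 0.38  -0.269  0.085] [ 0.5   -0.149  0.123] [ 0.433 -0.218  0.092]
t (148, 175, 180, 203) 0.04 613 [0.408 0.274 0.045] [0.469 0.345 0.12 ] [0.437 0.302 0.06 ]
t (148, 175, 180, 203) 0.085 166 [0.418 0.287 0.085] [0.455 0.323 0.12 ] [0.435 0.302 0.106]
t (127, 155, 150, 180) 0.04 794 [0.471 0.327 0.041] [0.551 0.401 0.128] [0.506 0.351 0.078]
t (127, 155, 150, 180) 0.085 377 [0.482 0.33  0.085] [0.536 0.382 0.128] [0.507 0.351 0.11 ]
t (330, 385, 155, 215) 0.04 2244 [ 0.371 -0.272  0.041] [ 0.513 -0.142  0.129] [ 0.44  -0.199  0.092]
t (330, 385, 155, 215) 0.085 1817 [ 0.379 -0.266  0.085] [ 0.506 -0.142  0.129] [ 0.441 -0.201  0.093]
[array([295.00269057, 230.29576351]), array([299.24201641, 200.88117728])]
(array([ 519,   40,  164,  258,  130,  145,  144,  155,  136,  123,  114,
        129,  116,   99,  105,  101,  117,  390, 1447,  339,  443,   56,
          0,    0,    0,    0,    0,    0,    0,    0,    0,    0,    0]), array([0.   , 0.006, 0.012, 0.018, 0.024, 0.03 , 0.036, 0.042, 0.048,
       0.054, 0.06 , 0.066, 0.072, 0.078, 0.084, 0.09 , 0.096, 0.102,
       0.108, 0.114, 0.12 , 0.126, 0.132, 0.138, 0.144, 0.15 , 0.156,
       0.162, 0.168, 0.174, 0.18 , 0.186, 0.192, 0.198]))
```

View pics/c.png

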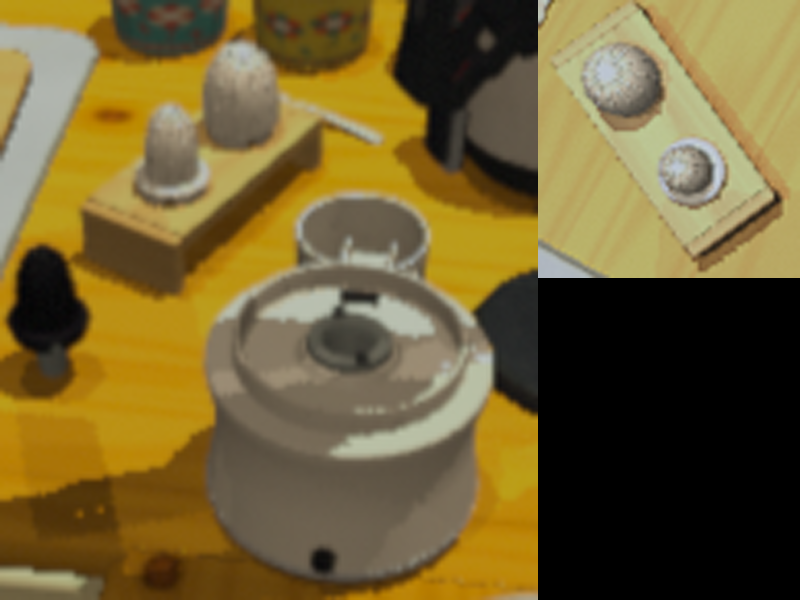

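The crop confirms the slim white reamer with its ring showing, in the near rack hole, at top-view pixel (690,172) of the crop. The large one is beside it and the black one stands outside the rack. The press's bowl and spindle are clear in the scene view, but the dogs show only faintly.

```bash
cat >> h.py <<'E'
from scipy.optimize import least_squares
def circ(Y,r,c0):
    s=least_squares(lambda c:np.hypot(Y[:,0]-c[0],Y[:,1]-c[1])-r,c0,loss='soft_l1',f_scale=.002)
    return s.x.round(4),np.abs(s.fun).mean().round(4),len(Y)
def sel(C,c,rmax,z0,z1,rmin=0):
    Y=C.reshape(-1,3);d=np.hypot(Y[:,0]-c[0],Y[:,1]-c[1]);return Y[(d<rmax)&(d>rmin)&(Y[:,2]>z0)&(Y[:,2]<z1)]
E
python3 - <<'E'
from h import *
a=dict(np.load('scene.npz'));b=dict(np.load('top.npz'));P=cloud(a);Q=cloud(b)
for n,C in(('s',P),('t',Q)):
  print(n,'cone',circ(sel(C,(.437,.303),.04,.064,.082),.019,(.437,.303)),'tip',sel(C,(.437,.303),.02,.109,.12).mean(0))
  Y=sel(C,(.437,.303),.04,.050,.061);print(' ring med',Y.mean(0),(Y.max(0)+Y.min(0))/2)
  Y=sel(C,(.44,-.2),.1,.01,.08);print(' cover',circ(Y,.0735,(.44,-.2)),' knob',sel(C,(.44,-.2),.05,.115,.14).mean(0))
# press: outer side
Y=P[175:255,225:305].reshape(-1,3)
W=Y[(Y[:,2]>.04)&(Y[:,2]<.09)];print('body med',np.median(W,0))
W=Y[(Y[:,2]>.1225)&(Y[:,2]<.132)];print('wall',W.min(0),W.max(0))
c=circ(W,.064,(W.min(0)+W.max(0))[:2]/2);print(c)
c=c[0];
for z0,z1,r0,r1 in((.121,.135,.055,.075),(.107,.113,.05,.09)):
  W=sel(P,c,r1,z0,z1,r0);d=np.hypot(*(W[:,:2]-c).T);print(len(W),np.percentile(d,[0,10,50,90,100]),np.median(W[:,2]))
W=sel(P,c,.027,.09,.14);print(np.histogram(W[:,2],bins=np.arange(.09,.14,.004)))
f=a;print(proj(f,[*c,.122]))
Tw=.12
# scale-rectified top-down map of spindle from scene color
h=np.array([[ [c[0]+(150-i)*.00025,c[1]+(150-j)*.00025,.125] for j in range(300)] for i in range(300)])
m=np.array([proj(f,p) for p in h.reshape(-1,3)]).reshape(300,300,2).astype(np.float32)
cv2.imwrite('pics/d.png',cv2.resize(cv2.remap(f['color'],m[...,0],m[...,1],cv2.INTER_CUBIC),(600,600)))
E
```

```text
s cone (array([0.4357, 0.3031]), np.float64(0.001), 66) tip [0.4342898  0.30016371 0.11200059]
 ring med [0.4320164  0.28903737 0.05763442] [0.43776037 0.29996233 0.05567226]
 cover (array([ 0.4426, -0.206 ]), np.float64(0.0019), 1843)  knob [ 0.43927426 -0.20969696  0.12051238]
t cone (array([0.4368, 0.3054]), np.float64(0.0028), 50) tip [0.43559555 0.3049625  0.11254923]
 ring med [0.43523048 0.30039028 0.05338495] [0.43710506 0.30282698 0.05550218]
 cover (array([ 0.4429, -0.2091]), np.float64(0.0032), 228)  knob [ 0.4419127  -0.20389248  0.12295292]
body med [ 0.41457815 -0.03854066  0.06265936]
wall [ 0.37652308 -0.04357291  0.12251492] [0.50705901 0.08889287 0.12915311]
(array([0.4418, 0.0223]), np.float64(0.0058), 289)
323 [0.06024539 0.06219375 0.06372521 0.06544156 0.06675458] 0.12420202270677905
1058 [0.05000474 0.05444611 0.06894049 0.0792934  0.08835312] 0.10939417198902024
(array([  0,   3,   4,   8,   9,  38,  86, 114,  45,  12,   0,   0]), array([0.09 , 0.094, 0.098, 0.102, 0.106, 0.11 , 0.114, 0.118, 0.122,
       0.126, 0.13 , 0.134, 0.138]))
[264.1228903  196.66899749]
```

Careful with the scale: shifts go in shares of 0.75 m and turns go in shares of 4 rad. That gives: 0.304 m / 0.75 = 0.4053, -0.088 m / 0.75 = -0.1173, -1.745 rad / 4 = -0.4363.

Request:
{"op": "jog_arm", "data": {"deltas": [{"slide": [0.4053, -0.1173, 0.0667], "rotation": [0, 0, -0.4363], "claw": 1}, {"slide": [0.4053, -0.1173, 0.0667], "rotation": [0, 0, -0.4363], "claw": 1}, {"slide": [0.4053, -0.1173, 0.0667], "rotation": [0, 0, -0.4363], "claw": 1}, {"slide": [0.4053, -0.1173, 0.0667], "rotation": [0, 0, -0.4363], "claw": 1}, {"slide": [0.4053, -0.1173, 0.0667], "rotation": [0, 0, -0.4363], "claw": 1}, {"slide": [0.4053, -0.1173, 0.0667], "rotation": [0, 0, -0.4363], "claw": 1}, {"slide": [0.4053, -0.1173, 0.0667], "rotation": [0, 0, -0.4363], "claw": 1}, {"slide": [0.4053, -0.1173, 0.0667], "rotation": [0, 0, -0.4363], "claw": 1}, {"slide": [0.4053, -0.1173, 0.0667], "rotation": [0, 0, -0.4363], "claw": 1}, {"slide": [0.4053, -0.1173, 0.0667], "rotation": [0, 0, -0.4363], "claw": 1}, {"slide": [0.4053, -0.1173, 0.0667], "rotation": [0, 0, -0.4363], "claw": 1}, {"slide": [0.4053, -0.1173, 0.0667], "rotation": [0, 0, -0.4363], "claw": 1}]}}

```text
time: 1.3
position: [0.4368, 0.3039, 0.189]
tcp_rot: [-0.09, 0.996, -0.0, -0.0]
contact_force: [-0.0, -0.3, 0.3]
gripper_width: 0.0853
gripper_force: 0.0
```

Run:
```python
from h import *
s=manip.state();print(s['position'],s['tcp_rot'],s['joint_pos'][5])
b=grab('top');a=grab('scene');Q=cloud(b);P=cloud(a)
for C in(Q,P):
  c=np.array([.4418,.0223])
  for _ in range(5):
    W=sel(C,c,.07,.1215,.135,.055);r=circ(W,.064,c);c=r[0]
  print(r)
  # cover
  print('knob',sel(C,(.44,-.2),.05,.112,.14).mean(0))
  Y=sel(C,(.44,-.2),.1,.01,.085);print(circ(Y,.0735,(.44,-.2)),(Y.min(0)+Y.max(0))/2,Y.max(0)-Y.min(0))
ims=[]
for f in(b,a):
  g=np.stack(np.meshgrid(c[1]+.07-np.arange(300)*.14/300,c[0]+.07-np.arange(300)*.14/300),-1) # cols y dec, rows x dec
  m=np.array([proj(f,[x,y,.126]) for y,x in g.reshape(-1,2)]).reshape(300,300,2).astype(np.float32)
  ims.append(cv2.resize(cv2.remap(f['color'],m[...,0],m[...,1],cv2.INTER_CUBIC),(400,400)))
cv2.imwrite('pics/d.png',np.hstack(ims))
```

```text
[0.43681105 0.30394619 0.18897885] [-8.99807672e-02  9.95943441e-01 -1.36828067e-04 -3.23841886e-04] 0.2745435087524805
(array([0.4433, 0.0267]), np.float64(0.001), 267)
knob [ 0.4418636  -0.20373087  0.12264368]
(array([ 0.4434, -0.2078]), np.float64(0.0049), 671) [ 0.44215452 -0.20184093  0.04757131] [0.14132231 0.13947499 0.07483667]
(array([0.4417, 0.022 ]), np.float64(0.0011), 300)
knob [ 0.43882053 -0.2102965   0.11985735]
(array([ 0.443 , -0.2054]), np.float64(0.0034), 2286) [ 0.4381956  -0.21177457  0.04753221] [0.14013312 0.13857571 0.07488967]
```

View pics/d.png

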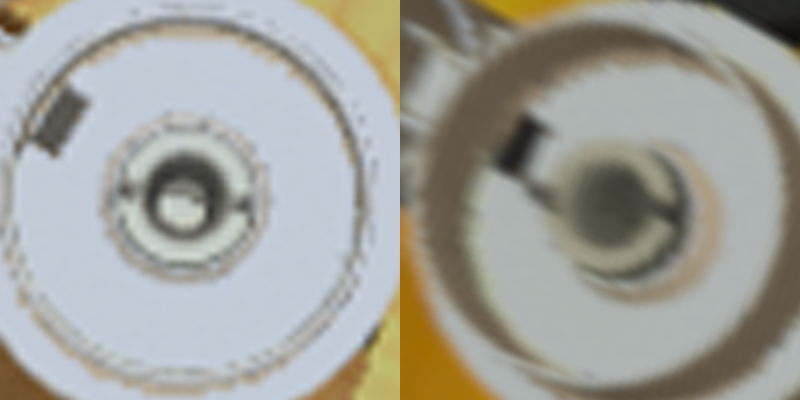

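The rectified press (left is the top camera) shows the dogs at (125,190) and (243,205), so they lie about 82° from world x. The right panel (scene camera) agrees. The cameras differ by about 4 mm in y, so I'll correct using the held reamer. Next I descend and grasp.

Scaled: 0.119 m / 0.75 = 0.1587, 0.09 m / 0.75 = 0.12.

Request:
{"op": "jog_arm", "data": {"deltas": [{"slide": [0, 0, 0.0667], "rotation": [0, 0, 0], "claw": 1}, {"slide": [0, 0, 0.12], "rotation": [0, 0, 0], "claw": 1}, {"slide": [0, 0, 0.1587], "rotation": [0, 0, 0], "claw": 1}, {"slide": [0, 0, 0.1587], "rotation": [0, 0, 0], "claw": 1}, {"slide": [0, 0, 0.1587], "rotation": [0, 0, 0], "claw": -1}, {"slide": [0, 0, 0.1587], "rotation": [0, 0, 0], "claw": -1}, {"slide": [0, 0, 0.1587], "rotation": [0, 0, 0], "claw": -1}, {"slide": [0, 0, 0.1587], "rotation": [0, 0, 0], "claw": -1}, {"slide": [0, 0, 0.1587], "rotation": [0, 0, 0], "claw": -1}, {"slide": [0, 0, 0.1587], "rotation": [0, 0, 0], "claw": -1}], "newtons": 35}}

```text
time: 2.4
position: [0.4377, 0.3044, 0.0718]
tcp_rot: [-0.087, 0.996, 0.0, 0.001]
contact_force: [-1.8, -0.9, 10.6]
gripper_width: 0.0366
gripper_force: 34.1
```

Scaled: -0.15 m / 0.75 = -0.2, -0.07 m / 0.75 = -0.0933.

Request:
{"op": "jog_arm", "data": {"deltas": [{"slide": [0, 0, -0.04], "rotation": [0, 0, 0], "claw": -1}, {"slide": [0, 0, -0.0933], "rotation": [0, 0, 0], "claw": -1}, {"slide": [0, 0, -0.1467], "rotation": [0, 0, 0], "claw": -1}, {"slide": [0, 0, -0.2], "rotation": [0, 0, 0], "claw": -1}, {"slide": [0, 0, -0.2], "rotation": [0, 0, 0], "claw": -1}, {"slide": [0, 0, -0.2], "rotation": [0, 0, 0], "claw": -1}]}}

```text
time: 3.0
position: [0.4374, 0.3041, 0.2211]
tcp_rot: [-0.087, 0.996, 0.0, 0.001]
contact_force: [0.7, -0.6, -1.1]
gripper_width: 0.0362
gripper_force: 36.1
```

Run:
```python
from h import *
s=manip.state();print(s['position'],s['tcp_rot'],s['contact_force'],s['gripper_width'])
a=grab('scene');b=grab('top');p=s['position']
u,v=proj(a,p-[0,0,.025]).astype(int);print(u,v)
c=a['color'][v-40:v+40,u-40:u+40]
ut,vt=proj(b,p-[0,0,.02]).astype(int)
ct=b['color'][max(vt-40,0):vt+40,max(ut-40,0):ut+40]
cv2.imwrite('pics/g.png',np.hstack([cv2.resize(c,(500,500),interpolation=cv2.INTER_CUBIC),cv2.resize(ct,(300,500),interpolation=cv2.INTER_CUBIC)]))
P=cloud(a)
# shank: tip level ~ TCP-.060
for z0,z1 in((-.058,-.045),(-.045,-.028),(-.024,-.016)):
  Y=sel(P,p[:2],.045,p[2]+z0,p[2]+z1);print(z0,len(Y),(Y.min(0)+Y.max(0))/2-p,Y.max(0)-Y.min(0),Y[:,2].min()-p[2])
```

```text
[0.4373563  0.3041493  0.22111128] [-8.68905991e-02  9.96217266e-01  3.69479603e-04  1.02259776e-03] [ 0.68694311 -0.64063262 -1.12751168] 0.036187115929291816
220 114
-0.058 26 [-0.00392724 -0.00704337 -0.0516965 ] [0.01720676 0.0151433  0.01258352] -0.05798825798492535
-0.045 33 [-0.00284938 -0.00862952 -0.03713798] [0.02224341 0.01394197 0.0147587 ] -0.044517329563363295
-0.024 34 [-0.0026274  -0.01475195 -0.0200047 ] [0.04991984 0.02643908 0.00736848] -0.02368893992705906
```

View pics/g.png

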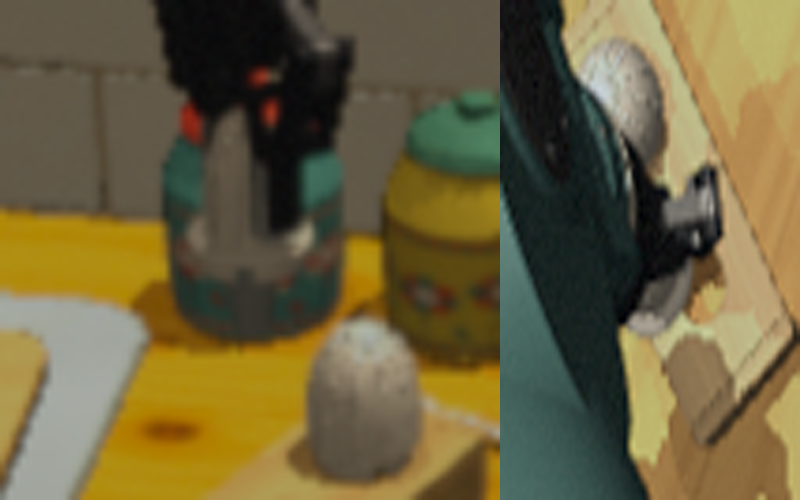

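Run:
```python
from h import *
a=dict(np.load('scene.npz'));P=cloud(a);p=np.array([.4374,.3041,.2211])
def rad(h): # h above tip
    return np.where(h<36,8.5+4.5*h/36,np.where(h<44,25.5,27.5))/1000
Y=sel(P,p[:2],.045,p[2]-.058,p[2]-.014);
for t in(.058,.060,.062):
  def f(c):
    h=(Y[:,2]-(p[2]-t))*1000
    return np.hypot(Y[:,0]-c[0],Y[:,1]-c[1])-rad(h)
  s=least_squares(f,p[:2],loss='soft_l1',f_scale=.002);print(t,s.x-p[:2],np.abs(s.fun).mean(),len(Y))
Y=sel(P,p[:2],.04,p[2]-.0235,p[2]-.017);print(circ(Y,.0255,p[:2]))
u,v=proj(a,p-[0,0,.03]).astype(int)
c=a['color'][v-22:v+18,u-25:u+25];c=cv2.convertScaleAbs(c,alpha=1.8)
cv2.imwrite('pics/r.png',cv2.resize(c,(750,600),interpolation=cv2.INTER_CUBIC))
```

```text
0.058 [-0.00256284 -0.00274756] 0.001996059195604107 115
0.06 [-0.00257858 -0.00191276] 0.0013402925641004476 115
0.062 [-0.00228835 -0.00139158] 0.0012315464793019502 115
(array([0.4353, 0.3025]), np.float64(0.0012), 29)
```

View pics/r.png

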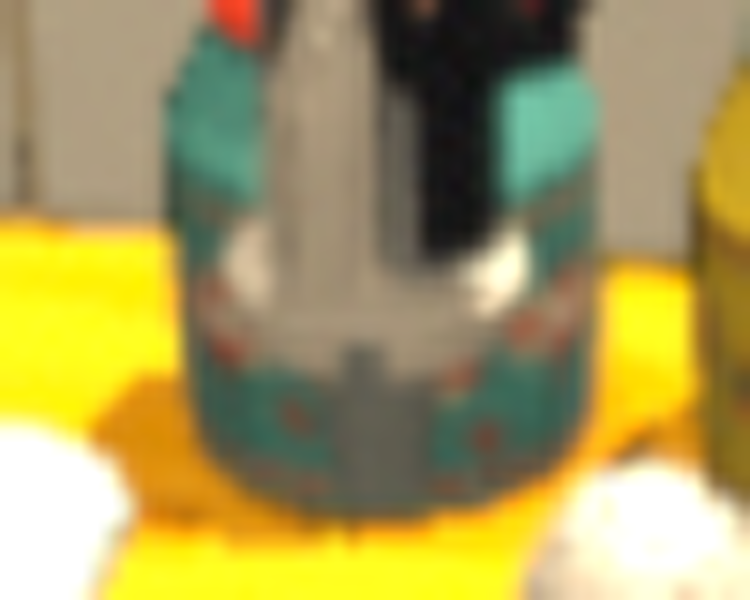

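In this crop a slot shows as a dark notch at (358,355), against a ring centre near x≈380. That puts the slots at about 62° (mod 90) in world, so the reamer needs about +20° to match the dogs. I carry it over the press and turn it on the way.

Scaled: -0.2765 m / 0.75 = -0.3687, 0.0419 m / 0.75 = 0.0559, -0.35 rad / 4 = -0.0875.

Request:
{"op": "jog_arm", "data": {"deltas": [{"slide": [0.0559, -0.3687, 0], "rotation": [0, 0, -0.0875], "claw": -1}, {"slide": [0.0559, -0.3687, 0], "rotation": [0, 0, -0.0875], "claw": -1}, {"slide": [0.0559, -0.3687, 0], "rotation": [0, 0, -0.0875], "claw": -1}, {"slide": [0.0559, -0.3687, 0], "rotation": [0, 0, -0.0875], "claw": -1}, {"slide": [0.0559, -0.3687, 0], "rotation": [0, 0, -0.0875], "claw": -1}, {"slide": [0.0559, -0.3687, 0], "rotation": [0, 0, -0.0875], "claw": -1}, {"slide": [0.0559, -0.3687, 0], "rotation": [0, 0, -0.0875], "claw": -1}, {"slide": [0.0559, -0.3687, 0], "rotation": [0, 0, -0.0875], "claw": -1}, {"slide": [0.0559, -0.3687, 0], "rotation": [0, 0, -0.0875], "claw": -1}]}}

```text
time: 4.0
position: [0.4433, 0.0251, 0.2197]
tcp_rot: [-0.259, 0.966, 0.0, -0.001]
contact_force: [-0.2, 0.4, -1.3]
gripper_width: 0.036
gripper_force: 36.1
```

Run:
```python
from h import *
s=manip.state();p=s['position'];print(p,s['tcp_rot'],s['contact_force'],s['joint_pos'][5])
a=grab('scene')
u,v=proj(a,p-[0,0,.04]).astype(int)
c=a['color'][v-40:v+40,u-45:u+45]
cv2.imwrite('pics/r2.png',cv2.resize(c,(675,600),interpolation=cv2.INTER_CUBIC))
P=cloud(a)
def rad(h): return np.where(h<36,8.5+4.5*h/36,np.where(h<44,25.5,27.5))/1000
Y=sel(P,p[:2],.04,p[2]-.056,p[2]-.014)
s=least_squares(lambda c:np.hypot(Y[:,0]-c[0],Y[:,1]-c[1])-rad((Y[:,2]-(p[2]-.061))*1000),p[:2],loss='soft_l1',f_scale=.002);print(s.x,s.x-p[:2],len(Y))
c=np.array([.4418,.022])
for _ in range(5):
    W=sel(P,c,.07,.1215,.130,.055);r=circ(W,.064,c);c=r[0]
print(r)
```

```text
[0.44331852 0.02512295 0.2197087 ] [-2.59382183e-01  9.65774569e-01  3.25033811e-04 -5.08437966e-04] [-0.20553977  0.42629308 -1.2808661 ] -0.6521975318888384
[0.44107292 0.02324379] [-0.0022456  -0.00187916] 133
(array([0.4418, 0.0222]), np.float64(0.0011), 281)
```

View pics/r2.png

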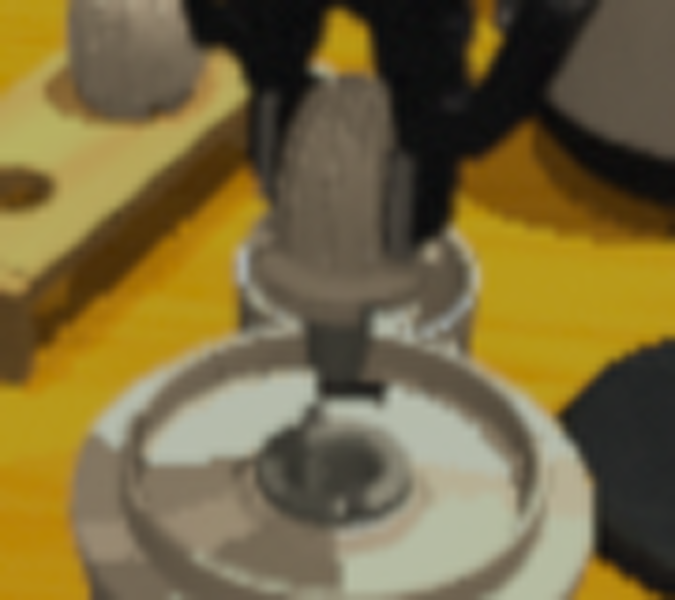

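The reamer hangs straight over the spindle. The dogs show at (315,412) and (342,505), about 76–82° in world. I lower it gently.

Request:
{"op": "jog_arm", "data": {"deltas": [{"slide": [0, 0, 0.0333], "rotation": [0, 0, 0], "claw": -1}, {"slide": [0, 0, 0.06], "rotation": [0, 0, 0], "claw": -1}, {"slide": [0, 0, 0.0733], "rotation": [0, 0, 0], "claw": -1}, {"slide": [0, 0, 0.08], "rotation": [0, 0, 0], "claw": -1}, {"slide": [0, 0, 0.0853], "rotation": [0, 0, 0], "claw": -1}, {"slide": [0, 0, 0.0893], "rotation": [0, 0, 0], "claw": -1}, {"slide": [0, 0, 0.092], "rotation": [0, 0, 0], "claw": -1}, {"slide": [0, 0, 0.092], "rotation": [0, 0, 0], "claw": -1}]}}

```text
time: 4.85
position: [0.444, 0.0245, 0.1515]
tcp_rot: [-0.259, 0.966, 0.0, 0.0]
contact_force: [1.5, 2.1, -1.9]
gripper_width: 0.0364
gripper_force: 36.1
```

Scaled: 0.003 m / 0.75 = 0.004, 0.0015 m / 0.75 = 0.002.

Request:
{"op": "jog_arm", "data": {"deltas": [{"slide": [0, 0, 0.002], "rotation": [0, 0, 0], "claw": -1}, {"slide": [0, 0, 0.004], "rotation": [0, 0, 0], "claw": -1}, {"slide": [0, 0, 0.004], "rotation": [0, 0, 0], "claw": -1}]}}

```text
time: 5.15
position: [0.444, 0.0246, 0.1484]
tcp_rot: [-0.259, 0.966, 0.0, 0.0]
contact_force: [2.7, 4.8, 1.6]
gripper_width: 0.0364
gripper_force: 36.4
```

Scaled: 0.003 m / 0.75 = 0.004, -0.001 m / 0.75 = -0.0013.

Request:
{"op": "jog_arm", "data": {"deltas": [{"slide": [-0.0013, 0.0011, 0], "rotation": [0, 0, 0], "claw": -1}, {"slide": [-0.0013, 0.0011, 0.002], "rotation": [0, 0, 0], "claw": -1}, {"slide": [-0.0013, 0.0011, 0.004], "rotation": [0, 0, 0], "claw": -1}, {"slide": [-0.0013, 0.0011, 0.004], "rotation": [0, 0, 0], "claw": -1}]}}

```text
time: 5.55
position: [0.4444, 0.0255, 0.1458]
tcp_rot: [-0.259, 0.966, -0.0, 0.0]
contact_force: [0.3, -0.1, 11.0]
gripper_width: 0.036
gripper_force: 37.2
```

Scaled: 0.001 m / 0.75 = 0.0013, 0.09 rad / 4 = 0.0225.

Request:
{"op": "jog_arm", "data": {"deltas": [{"slide": [0, 0, 0.0013], "rotation": [0, 0, 0.0225], "claw": -1}, {"slide": [0, 0, 0.0013], "rotation": [0, 0, 0.0225], "claw": -1}, {"slide": [0, 0, 0.0013], "rotation": [0, 0, 0.0225], "claw": -1}]}}

```text
time: 5.85
position: [0.4446, 0.0254, 0.1456]
tcp_rot: [-0.215, 0.977, -0.001, 0.001]
contact_force: [-4.9, 0.0, 27.4]
gripper_width: 0.0364
gripper_force: 38.9
```

Run:
```python
from h import *
s=manip.state();print(s['position'],s['tcp_rot'],s['contact_force'],s['ft_torque'])
a=grab('scene');p=s['position']
u,v=proj(a,p-[0,0,.01]).astype(int)
cv2.imwrite('pics/h.png',cv2.resize(a['color'][v-35:v+35,u-45:u+45],(770,600),interpolation=cv2.INTER_CUBIC))
P=cloud(a);Y=sel(P,p[:2],.03,.12,.2);
for z0 in np.arange(.12,.16,.004):
  Y=sel(P,p[:2],.032,z0,z0+.004); 
  if len(Y)>2: print(round(z0,3),len(Y),np.hypot(*(Y[:,:2]-p[:2]+[.001,.002]).T).max().round(3))
```

```text
[0.44464998 0.02537527 0.14562514] [-2.15189762e-01  9.76571602e-01 -5.96390162e-04  9.57778922e-04] [-4.91607022e+00  2.08423931e-02  2.74318787e+01] [ 0.14171061  1.1069966  -0.33800466]
0.12 17 0.027
0.124 29 0.028
0.128 22 0.029
0.132 89 0.029
0.136 22 0.027
0.14 22 0.025
0.144 30 0.03
0.148 31 0.032
0.152 35 0.033
0.156 33 0.03
0.16 40 0.033
```

View pics/h.png

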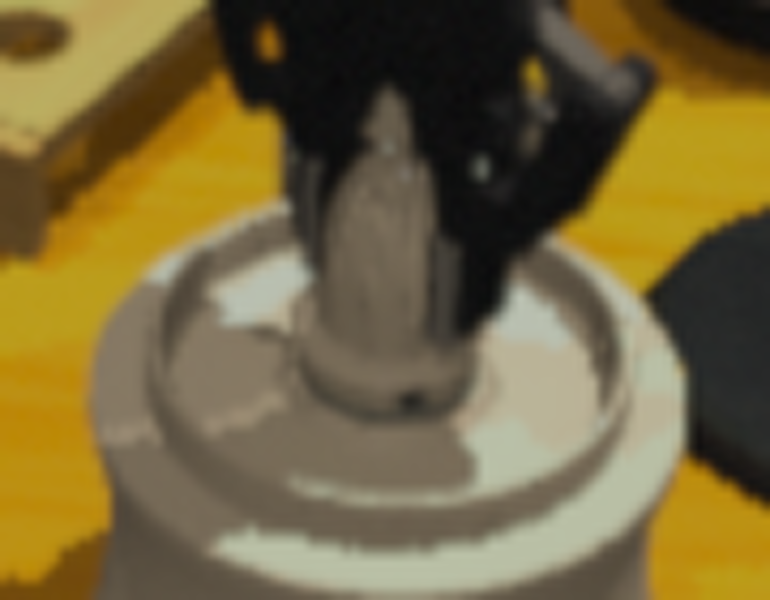

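The ring sits low on the nose with the slot at (407,400) over a dog. The collar top is near z=0.134, and the light twist is resisted, so the reamer is home. I relax, release and rise.

Scaled: -0.11 m / 0.75 = -0.1467, -0.08 m / 0.75 = -0.1067, -0.09 rad / 4 = -0.0225.

Request:
{"op": "jog_arm", "data": {"deltas": [{"slide": [0, 0, -0.004], "rotation": [0, 0, -0.0225], "claw": -1}, {"slide": [0, 0, -0.004], "rotation": [0, 0, -0.0225], "claw": 1}, {"slide": [0, 0, -0.004], "rotation": [0, 0, -0.0225], "claw": 1}, {"slide": [0, 0, -0.004], "rotation": [0, 0, -0.0225], "claw": 1}, {"slide": [0, 0, -0.004], "rotation": [0, 0, -0.0225], "claw": 1}, {"slide": [0, 0, -0.0533], "rotation": [0, 0, -0.0225], "claw": 1}, {"slide": [0, 0, -0.1067], "rotation": [0, 0, -0.0225], "claw": 1}, {"slide": [0, 0, -0.1467], "rotation": [0, 0, -0.0225], "claw": 1}, {"slide": [0, 0, -0.1467], "rotation": [0, 0, -0.0225], "claw": 1}]}}

```text
time: 6.8
position: [0.4455, 0.0254, 0.2575]
tcp_rot: [-0.259, 0.966, -0.001, 0.002]
contact_force: [0.7, -0.6, -0.9]
gripper_width: 0.0848
gripper_force: 0.0
```

Run:
```python
from h import *
s=manip.state();print(s['position'],s['tcp_rot'],s['joint_pos'])
a=grab('scene');P=cloud(a);c=np.array([.4418,.0222])
Y=sel(P,c,.02,.15,.21);i=Y[:,2].argsort()[-5:];print(Y[i])
b=grab('top');Q=cloud(b);Y=sel(Q,(.443,.026),.03,.13,.21);print(len(Y),Y.max(0) if len(Y) else 0)
for C in(P,Q):
  for z0,z1,r in((.116,.122,.013),(.106,.112,.0095),(.02,.08,.0735)):
    Y=sel(C,(.441,-.206),r+.01,z0,z1,r-.011);print(len(Y),circ(Y,r,(.441,-.206)) if len(Y)>5 else 0)
  Y=sel(C,(.441,-.206),.03,.108,.13);print((Y.max(0)+Y.min(0))/2,Y.max(0)-Y.min(0))
for f in(a,b):
  hsv=cv2.cvtColor(f['color'],cv2.COLOR_BGR2GRAY);print(proj(f,[.441,-.206,.122]))
```

```text
[0.44547599 0.02544053 0.25753747] [-0.25877936  0.96593304 -0.00099836  0.0023674 ] [-1.25916377e-01  1.18518462e-01 -1.86564186e-01  1.26057540e+00
 -5.86066946e-05 -6.49434906e-01]
[[0.44124426 0.02364002 0.18672755]
 [0.43807319 0.01691136 0.18682592]
 [0.4429051  0.0220717  0.18735903]
 [0.44494026 0.02122981 0.18738185]
 [0.43616982 0.02334982 0.18833224]]
0 0
111 (array([ 0.4415, -0.2065]), np.float64(0.0037), 111)
26 (array([ 0.4384, -0.211 ]), np.float64(0.0011), 26)
1652 (array([ 0.4428, -0.2058]), np.float64(0.002), 1652)
[ 0.44095829 -0.2083581   0.11612376] [0.02692499 0.0266123  0.01510086]
21 (array([ 0.4427, -0.2049]), np.float64(0.0032), 21)
8 (array([ 0.4405, -0.2012]), np.float64(0.0015), 8)
393 (array([ 0.443 , -0.2077]), np.float64(0.0026), 393)
[ 0.4415174  -0.20408016  0.11850225] [0.02454051 0.02514425 0.02085222]
[315.73869758 270.66933888]
[360.90657275 182.97598795]
```

The apex is at z≈0.188, which confirms the reamer is home. Now to the cover's knob.

Scaled: -0.1986 m / 0.75 = -0.2648, 0.1187 m / 0.75 = 0.1583.

Request:
{"op": "jog_arm", "data": {"deltas": [{"slide": [0.1583, -0.2648, 0], "rotation": [0, 0, 0], "claw": 1}, {"slide": [0.1583, -0.2648, 0], "rotation": [0, 0, 0], "claw": 1}, {"slide": [0.1583, -0.2648, 0], "rotation": [0, 0, 0], "claw": 1}, {"slide": [0.1583, -0.2648, 0], "rotation": [0, 0, 0], "claw": 1}, {"slide": [0.1583, -0.2648, 0.0533], "rotation": [0, 0, 0], "claw": 1}, {"slide": [0.1583, -0.2648, 0.1067], "rotation": [0, 0, 0], "claw": 1}, {"slide": [0.1583, -0.2648, 0.1067], "rotation": [0, 0, 0], "claw": 1}, {"slide": [0.1583, -0.2648, 0.1067], "rotation": [0, 0, 0], "claw": 1}]}}

```text
time: 7.7
position: [0.4402, -0.2051, 0.1742]
tcp_rot: [-0.259, 0.966, 0.001, -0.001]
contact_force: [0.3, -0.1, 1.5]
gripper_width: 0.0851
gripper_force: 0.0
```

Scaled: 0.068 m / 0.75 = 0.0907, -0.0017 m / 0.75 = -0.0023.

Request:
{"op": "jog_arm", "data": {"deltas": [{"slide": [-0.0015, -0.0023, 0.04], "rotation": [0, 0, 0], "claw": 1}, {"slide": [-0.0015, -0.0023, 0.0733], "rotation": [0, 0, 0], "claw": 1}, {"slide": [-0.0015, -0.0023, 0.0907], "rotation": [0, 0, 0], "claw": 1}, {"slide": [-0.0015, -0.0023, 0.0907], "rotation": [0, 0, 0], "claw": 1}, {"slide": [-0.0015, -0.0023, 0.0907], "rotation": [0, 0, 0], "claw": -1}, {"slide": [-0.0015, -0.0023, 0.0907], "rotation": [0, 0, 0], "claw": -1}, {"slide": [-0.0015, -0.0023, 0.0907], "rotation": [0, 0, 0], "claw": -1}, {"slide": [-0.0015, -0.0023, 0.0907], "rotation": [0, 0, 0], "claw": -1}, {"slide": [-0.0015, -0.0023, 0.0907], "rotation": [0, 0, 0], "claw": -1}, {"slide": [-0.0015, -0.0023, 0.0907], "rotation": [0, 0, 0], "claw": -1}, {"slide": [-0.0015, -0.0023, 0.0907], "rotation": [0, 0, 0], "claw": -1}], "newtons": 50}}

```text
time: 8.8
position: [0.4427, -0.2066, 0.1068]
tcp_rot: [-0.259, 0.966, -0.0, 0.0]
contact_force: [-1.9, 3.1, 6.7]
gripper_width: 0.0241
gripper_force: 48.6
```

Scaled: -0.23 m / 0.75 = -0.3067, -0.19 m / 0.75 = -0.2533.

Request:
{"op": "jog_arm", "data": {"deltas": [{"slide": [0, 0, -0.04], "rotation": [0, 0, 0], "claw": -1}, {"slide": [0, 0, -0.0933], "rotation": [0, 0, 0], "claw": -1}, {"slide": [0, 0, -0.1467], "rotation": [0, 0, 0], "claw": -1}, {"slide": [0, 0, -0.2], "rotation": [0, 0, 0], "claw": -1}, {"slide": [0, 0, -0.2533], "rotation": [0, 0, 0], "claw": -1}, {"slide": [0, 0, -0.3067], "rotation": [0, 0, 0], "claw": -1}, {"slide": [0, 0, -0.3067], "rotation": [0, 0, 0], "claw": -1}, {"slide": [0, 0, -0.3067], "rotation": [0, 0, 0], "claw": -1}]}}

```text
time: 9.6
position: [0.4428, -0.2068, 0.3365]
tcp_rot: [-0.259, 0.966, -0.0, 0.0]
contact_force: [0.6, -0.4, -2.3]
gripper_width: 0.0242
gripper_force: 49.9
```

Run:
```python
from h import *
s=manip.state();p=s['position'];print(p,s['tcp_rot'],s['contact_force'])
a=grab('scene');b=grab('top')
for f in(a,b):
  P=cloud(f)
  for z0,z1 in((.235,.27),(.27,.31)):
    Y=sel(P,p[:2],.085,z0,z1,.05);print(circ(Y,.0735,p[:2]),circ(Y,.0735,p[:2])[0]-p[:2])
  Y=sel(P,p[:2],.09,.2,.3);print(Y[:,2].min())
```

```text
[ 0.44277499 -0.20683566  0.3365111 ] [-2.59061581e-01  9.65860674e-01 -3.81896330e-04  3.32500662e-04] [ 0.55625301 -0.40814828 -2.29854292]
(array([ 0.4417, -0.2069]), np.float64(0.0005), 1437) [-1.07498719e-03 -6.43377751e-05]
(array([ 0.4431, -0.2053]), np.float64(0.002), 2312) [0.00032501 0.00153566]
0.22830869732935172
(array([ 0.442 , -0.2059]), np.float64(0.0004), 209) [-0.00077499  0.00093566]
(array([ 0.4412, -0.209 ]), np.float64(0.0022), 503) [-0.00157499 -0.00216434]
0.22821395628557561
```

Scaled: 0.2003 m / 0.75 = 0.2671, -0.1163 m / 0.75 = -0.1551.

Request:
{"op": "jog_arm", "data": {"deltas": [{"slide": [-0.0333, 0.0575, 0], "rotation": [0, 0, 0], "claw": -1}, {"slide": [-0.0667, 0.1148, 0], "rotation": [0, 0, 0], "claw": -1}, {"slide": [-0.1067, 0.1837, 0], "rotation": [0, 0, 0], "claw": -1}, {"slide": [-0.1333, 0.2296, 0], "rotation": [0, 0, 0], "claw": -1}, {"slide": [-0.1551, 0.2671, 0], "rotation": [0, 0, 0], "claw": -1}, {"slide": [-0.1551, 0.2671, 0], "rotation": [0, 0, 0], "claw": -1}, {"slide": [-0.1551, 0.2671, 0], "rotation": [0, 0, 0], "claw": -1}, {"slide": [-0.1551, 0.2671, 0.04], "rotation": [0, 0, 0], "claw": -1}, {"slide": [-0.1551, 0.2671, 0.08], "rotation": [0, 0, 0], "claw": -1}, {"slide": [-0.1551, 0.2671, 0.1067], "rotation": [0, 0, 0], "claw": -1}, {"slide": [-0.1551, 0.2671, 0.1067], "rotation": [0, 0, 0], "claw": -1}]}}

```text
time: 10.8
position: [0.4416, 0.024, 0.2538]
tcp_rot: [-0.258, 0.966, 0.001, -0.002]
contact_force: [-0.5, -0.4, -0.7]
gripper_width: 0.0239
gripper_force: 50.1
```

Run:
```python
from h import *
s=manip.state();p=s['position'];print(p,s['tcp_rot'],s['contact_force'])
a=grab('scene');P=cloud(a)
Y=sel(P,p[:2],.085,.155,.185,.05);print(circ(Y,.0735,p[:2]))
Y=sel(P,(.4435,.025),.09,.03,.09,.05);print(np.percentile(np.hypot(*(Y[:,:2]-[.4422,.0236]).T),[5,50,95]))
Y=sel(P,(.4435,.025),.09,.1,.108,.07);print(circ(Y,.081,(.4435,.025)))
```

```text
[0.44160537 0.02402007 0.25380678] [-2.58291626e-01  9.66064019e-01  8.33025256e-04 -2.24775688e-03] [-0.52237428 -0.35371866 -0.6660576 ]
(array([0.44 , 0.024]), np.float64(0.0006), 680)
[0.07515218 0.07701789 0.07987324]
(array([0.4425, 0.0234]), np.float64(0.0009), 166)
```

Scaled: 0.012 m / 0.75 = 0.016, 0.01 m / 0.75 = 0.0133.

Request:
{"op": "jog_arm", "data": {"deltas": [{"slide": [0, 0, 0.0133], "rotation": [0, 0, 0], "claw": -1}, {"slide": [0, 0, 0.016], "rotation": [0, 0, 0], "claw": -1}, {"slide": [0, 0, 0.016], "rotation": [0, 0, 0], "claw": -1}, {"slide": [0, 0, 0.016], "rotation": [0, 0, 0], "claw": -1}]}}

```text
time: 11.25
position: [0.4432, 0.0249, 0.2447]
tcp_rot: [-0.259, 0.966, -0.0, 0.0]
contact_force: [-0.5, -0.2, -1.3]
gripper_width: 0.0242
gripper_force: 50.0
```

Run:
```python
from h import *
s=manip.state();p=s['position'];print(p,s['tcp_rot'],s['contact_force'])
a=grab('scene');P=cloud(a)
Y=sel(P,p[:2],.085,.143,.17,.05);print(circ(Y,.0735,p[:2]))
```

```text
[0.44318157 0.02490272 0.24466804] [-2.59108685e-01  9.65848132e-01 -1.00587464e-04  2.54385257e-04] [-0.5085458  -0.22647847 -1.28463909]
(array([0.442 , 0.0248]), np.float64(0.0007), 617)
```

Scaled: 0.029 m / 0.75 = 0.0387, 0.018 m / 0.75 = 0.024.

Request:
{"op": "jog_arm", "data": {"deltas": [{"slide": [0.0004, -0.0007, 0.008], "rotation": [0, 0, 0], "claw": -1}, {"slide": [0.0004, -0.0007, 0.016], "rotation": [0, 0, 0], "claw": -1}, {"slide": [0.0004, -0.0007, 0.024], "rotation": [0, 0, 0], "claw": -1}, {"slide": [0.0004, -0.0007, 0.0293], "rotation": [0, 0, 0], "claw": -1}, {"slide": [0.0004, -0.0007, 0.0333], "rotation": [0, 0, 0], "claw": -1}, {"slide": [0.0004, -0.0007, 0.0373], "rotation": [0, 0, 0], "claw": -1}, {"slide": [0.0004, -0.0007, 0.0387], "rotation": [0, 0, 0], "claw": -1}, {"slide": [0.0004, -0.0007, 0.0387], "rotation": [0, 0, 0], "claw": -1}]}}

```text
time: 12.1
position: [0.4428, 0.0248, 0.217]
tcp_rot: [-0.259, 0.966, 0.0, 0.001]
contact_force: [-12.2, 5.4, 31.4]
gripper_width: 0.0241
gripper_force: 53.4
```

Scaled: -0.1 m / 0.75 = -0.1333, -0.08 m / 0.75 = -0.1067.

Request:
{"op": "jog_arm", "data": {"deltas": [{"slide": [0, 0, -0.0027], "rotation": [0, 0, 0], "claw": -1}, {"slide": [0, 0, -0.004], "rotation": [0, 0, 0], "claw": 1}, {"slide": [0, 0, -0.004], "rotation": [0, 0, 0], "claw": 1}, {"slide": [0, 0, -0.004], "rotation": [0, 0, 0], "claw": 1}, {"slide": [0, 0, -0.004], "rotation": [0, 0, 0], "claw": 1}, {"slide": [0, 0, -0.004], "rotation": [0, 0, 0], "claw": 1}, {"slide": [0, 0, -0.0533], "rotation": [0, 0, 0], "claw": 1}, {"slide": [0, 0, -0.1067], "rotation": [0, 0, 0], "claw": 1}, {"slide": [0, 0, -0.1333], "rotation": [0, 0, 0], "claw": 1}, {"slide": [0, 0, -0.1333], "rotation": [0, 0, 0], "claw": 1}, {"slide": [0, 0, -0.1333], "rotation": [0, 0, 0], "claw": 1}]}}

```text
time: 13.2
position: [0.4431, 0.0244, 0.3149]
tcp_rot: [-0.259, 0.966, -0.0, 0.0]
contact_force: [-0.0, 0.1, -0.1]
gripper_width: 0.0858
gripper_force: 0.0
```

Run:
```python
from h import *
s=manip.state();p=s['position'];print(p,s['contact_force'],s['gripper_width'])
a=grab('scene');P=cloud(a)
Y=sel(P,(.443,.025),.085,.12,.16,.05);print(circ(Y,.0735,(.443,.025)))
Y=sel(P,(.443,.025),.03,.19,.26);print(Y[:,2].max())
cv2.imwrite('pics/f.png',cv2.resize(a['color'][80:260,170:410],(800,600)))
```

```text
[0.44309206 0.02435429 0.31488733] [-0.03265674  0.05100724 -0.12035118] 0.08582534077737136
(array([0.4417, 0.0245]), np.float64(0.0007), 849)
0.23347530372848035
```

View pics/f.png

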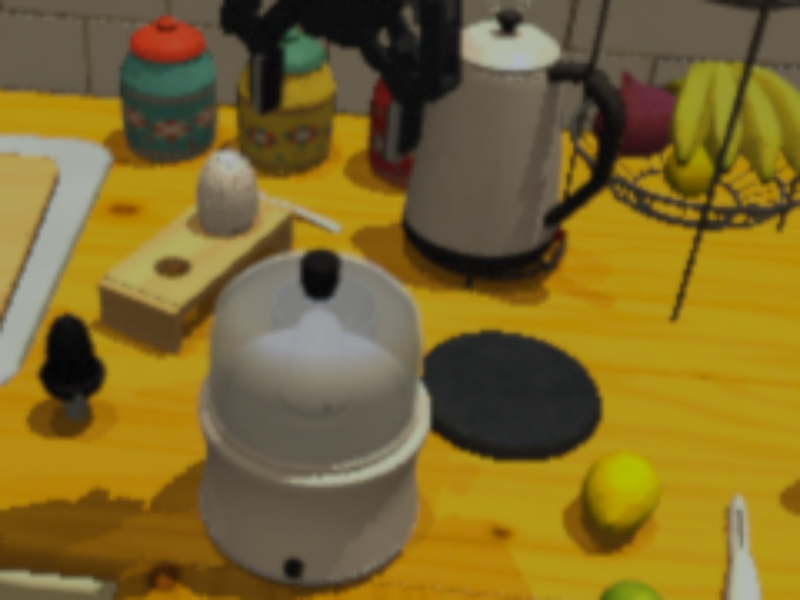

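The cover sits squarely on the shoulder with its knob at (320,272) and its top at 0.233 m. The large reamer is still in the rack at (228,190), and the gripper is clear.

```bash
python3 -c "
from plant import ticket;print(ticket.job_done())"
```

```text
the job is handed in; nothing more can be done
None
```

The job is handed in, with no verdict returned: the small reamer measured fully home over the dogs and the cover level on the press's shoulder; the large reamer is still in the rack, and the mug was hidden behind the cover in the last picture, but nothing went near it.

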